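# Seat the mixing paddle in the bench mixer and hold it home

### The arm

A 6-joint arm with a two-finger parallel gripper is mounted at the origin on a cart in front of the work surface, level with it; the furniture and walls round the work are solid. World frame = base frame: x ahead of the robot, y to its left, z up, the work surface at z = 0. Lengths are in m, angles in rad, forces in N, time in s.
With the tool pointing down it reaches from about 0.35 to 0.975 m from the base axis. Payload 4.9 kg.
Tool frame: the origin (TCP) lies on the mounting face of the last link; the fingertips stand 173 mm ahead of it and the grasp point (between the pads) lies 155 mm ahead of it (tcp_to_grasp is the distance from the TCP to the grasp point, in m); z points along the fingers, y is the line along which they close (so a half turn about z gives the same grasp; the last joint's range is limited). The gripper opens to 85 mm and grips with 20 to 120 N. Pads are 22 mm wide; open, the fingers measure 114 mm over their backs; the gripper's body (76 mm by 85 mm) begins 54 mm behind the grasp point. The pads swing forward as they close: fully open they stand 13 mm farther back than shut.
Start: joints at [-0.119, 0.053, 1.613, -0, 1.476, -0.119], TCP at [0.625, 0, 0.405] pointing down, gripper open.
Joint ranges: [-3.01, 3.01], [-1.01, 2.22], [0.06, 2.58], [-1.02, 4.17], [0.09, 2.62], [-3.14, 3.14]. Speed limits (rad/s): [2.57, 2.57, 3.14, 3.14, 3.14, 3.14].

### API

Orientations are given as a rotation vector (axis times angle).
In Python, from station import get_obs, get_image, calibration, finish_job, tcp_to_grasp gives the robot as it stands. The module is installed in compiled form; this text tells all that it offers.
- The arm moves only by the tool arm_command, never from a script. Its argument "plan" is a list that holds one entry, the list of rows, each a list of 6 numbers: the shift along the tool's x, y, z in cm, then the turn, a rotation vector about the tool's x, y, z in rad. A call has 1 to 12 rows; each row is the pose to reach, as a shift and turn from the pose commanded when the call began, along the tool's axes at that moment; what a row does not reach only later rows make up. A row lasts 1/12 s, in which the tool goes at most 41.7 mm and 7.16 degrees, less where a joint would pass 70% of its speed; a pose out of reach is approached as far as the arm can. A call with a gripper value outside its range is refused whole. "gripper" is the closure, from -1 (fully open) to 1 (shut), set as the call begins (left out, the last holds). The fingers move at their own pace and stop on an object; "force" is the grip in N (left out, the last holds). Time passes only in rows, so rows that repeat a pose let the fingers close. It gives the time, the measured TCP pose, the force, the opening and the grip force at its end, in the units of the state.
- get_obs(): the state, without advancing time (a new reading comes with each control period).
- get_image(name): name is "scene" or "side" or "wrist"; returns (picture, depth): 384x512x3 uint8, blue, green, red; 384x512 float32, m along the optical axis (not along the pixel's ray), 0 where there is no reading.
- calibration(name): a dict with "fx", "fy", "cx", "cy" (pixels), "pose" (4x4, takes a point from camera to world coordinates). Camera axes: x right, y up, looking along -z (the intrinsics and any distortion apply to the point x, -y, -z); pixel columns grow to the right and rows downward; lengths in m; the calibration is good to about 2 mm. A picture is of the moment at which its call begins: read the wrist's pose just before it. calibration takes no time and is no camera call; for the wrist camera it gives the pose at the moment of the call.
- finish_job(): hands the job in; it is judged then, once.
The state is a dict: "t": time; "q": joint angles; "dq": joint speeds; "effort": joint torques, N m; "tool_pos": TCP position; "tool_rot": TCP orientation; "contact_force": force on the tool from outside, world axes, zero at the start; "wrist_torque": the same for the moment, N m; "opening": finger opening in m; "grip_force": force on a finger pad.
Only numpy, scipy, OpenCV 4.12 (cv2) and the standard library are available. Lean on these libraries where they do the work, as an engineer would, in place of code of your own. Each camera call takes 0.05 s, during which the arm holds its last target. There are 200 camera calls.

### The job

Take the flat-bladed mixing paddle out of the stand and fit it, stem down, into the upturned drive socket of the small bench mixer: turn it until its cross-shaped lugs mesh with the cross-shaped slots, then slide it fully home so that its collar sits flush on the socket rim. A spring in the socket pushes it back out, so finish while still holding the paddle and pressing it home; do not let go. Leave the round-disc stirrer, the jar, the tape measure and the tape roll as they are.

Things in the scene. Friction and masses are not known exactly. Their poses are not given: they have to be found in the camera images.
- paddle: bare-metal mixing paddle, 110 mm long, about 0.1 kg, upright in one of the stand's two holes; the only tool with a flat blade. Origin: centre of the underside of its collar; its z points up the stem to the blade. Collar 36 mm diameter, z 0 to 5 mm; stem 12 mm diameter up to the blade
- blade (a point): middle of the paddle's blade, 56 mm above the collar's underside, axes as the paddle's: blade 44 mm wide along x, 10 mm thick along y (grip it across this), 44 mm tall along z
- lugs (a point): middle of the paddle's lugs, on its axis 10 mm below the collar's underside, axes as the paddle's: four lugs in a cross along x and y, each 5 mm wide, 12 mm tall, tips 12 mm from the axis. Below them a round pilot pin, 11 mm diameter, 16 mm long, its last 6 mm tapered, end 32 mm below the collar's underside
- socket (a point): centre of the socket's rim on top of the mixer's spindle, 112 mm above the worktop; z up, x and y along the four slots, turning with the spindle (dark index lines outside the spindle mark the slots). Socket 40 mm diameter outside, mouth 29 mm diameter. Home: the collar's underside is on the rim. The spindle is stiff: it turns by hand only from about 0.25 N m
- ledge (a point): centre of the ledge inside the socket, 8 mm below the rim, axes as the socket's. Below it a cross-shaped opening, slots 10 mm wide: the pilot pin enters at any angle with 1.5 mm of play all round, the lugs at any of four angles a quarter turn apart, with about 0.2 rad of play. Lugs resting unmeshed on the ledge leave the collar 8 mm above the rim
- mixer: bench mixer drive standing nose up, fixed to the worktop: dark foot plate 120 x 120 x 8 mm, grey ribbed motor 83 mm diameter up to 60 mm high, black switch housing on its own -x side, on top the steel spindle with the socket. Origin: centre of the underside of the foot plate
- ejector (a joint): sprung ejector pin in the bottom of the socket, m pushed down: 0 at rest (its top is 23 mm below the rim), 0.009 when the paddle is home; it pushes up with about 4 N at first and 7.5 N when the paddle is home, and lifts a paddle that is let go by up to 9 mm
- stand: grey plastic block, 64 x 190 x 50 mm (x, y, z), fixed to the worktop, with two round holes of 28 mm diameter, 42 mm deep, on its long middle line 60 mm either side of the middle; each holds a tool whose collar rests on the top face. Origin: centre of its underside
- stirrer: the other tool in the stand, to be left there: a round metal disc of 40 mm diameter on a 12 mm stem, 60 mm tall above its collar, plain round shank without lugs. Origin: centre of the underside of its collar
- jar_a: sample jar with white lid and light label, 48 mm wide, 66 mm tall, bystander. Origin: centre of its underside
- tape_measure: pocket tape measure, 36 x 74 x 63 mm, bystander. Origin: centre of its underside
- tape_roll: roll of masking tape lying flat, 96 mm diameter, 25 mm tall, bystander. Origin: centre of its underside
Mind the look-alikes: they are no part of the job. Of the things that look like the mixer, the larger one is meant.

How it is judged:
By the outcome, as a careful person would: the job done as asked, in the order asked, and still so for the second after the job is handed in, while the arm keeps its last pose, push and grip.
It also fails if it takes over 32 s, if anything falls off the work surface, if the arm or the gripper's body presses on something with over 40 N, if the wrist force passes 120 N, or if a joint passes its speed limit or range.

## Working session

There is one attempt and no reset: what is moved stays moved. The work goes in short steps, Python scripts to look and compute and a tool call to move; the robot and the scene stay as the last step left them, time stands still between calls to the robot, and variables do not carry over. Pictures are saved under pics/ and viewed, at most 10 in all, crops included, and the job is handed in when it is done.

Besides the shell and the picture viewer there is one more tool, called after "Request:" by a JSON object that holds its "fn" and its "kwargs", one argument or row to a line. arm_command: Moves the arm, as the interface text tells. Its arguments: {"type":"object","properties":{"plan":{"type":"array"},"gripper":{"type":"number"},"force":{"type":"number"}},"required":["plan"]}

```bash
mkdir -p pics; cat > h.py <<'E'
import numpy as np, cv2
from station import *
def cloud(name):
    c=calibration(name); im,d=get_image(name)
    v,u=np.mgrid[0:384,0:512]
    P=np.stack([(u-c['cx'])/c['fx']*d,-(v-c['cy'])/c['fy']*d,-d],-1)
    W=P@c['pose'][:3,:3].T+c['pose'][:3,3]
    W[d==0]=np.nan
    return im,d,W,c
E
python3 - <<'E'
from h import *
a=cloud('scene');b=cloud('side')
np.savez('s0.npz',a=a[0],W=a[2],b=b[0],V=b[2])
cv2.imwrite('pics/scene0.png',a[0]);cv2.imwrite('pics/side0.png',b[0])
for n in('scene','side'):
  c=calibration(n);print({k:v for k,v in c.items() if k!='pose'},np.round(c['pose'],3))
print(get_obs())
E
```

```text
{'fx': 352.7759068464468, 'fy': 352.7759068464468, 'cx': 262.0187835275683, 'cy': 189.78948141260898} [[ 0.799  0.266 -0.539 -0.157]
 [-0.601  0.342 -0.722 -0.877]
 [-0.008  0.901  0.434  0.608]
 [ 0.     0.     0.     1.   ]]
{'fx': 347.0973771905538, 'fy': 347.0973771905538, 'cx': 254.79979384018444, 'cy': 191.89027502862143} [[ 0.934  0.263 -0.241  0.237]
 [-0.357  0.677 -0.643 -0.672]
 [-0.006  0.687  0.727  0.832]
 [ 0.     0.     0.     1.   ]]
{'t': 0.1, 'q': array([-1.19021799e-01,  5.32976319e-02,  1.61415227e+00,  6.19486933e-06,
        1.47601604e+00, -1.18970326e-01]), 'dq': array([-0.00022654, -0.00057914, -0.00427535, -0.00023268, -0.00029885,
        0.00018019]), 'effort': array([ 6.14647306e-04, -3.94903493e+01, -3.71363103e+01, -4.52310599e-05,
        3.99340541e-03, -4.17574097e-05]), 'tool_pos': array([6.24756600e-01, 1.65582035e-05, 4.03584095e-01]), 'tool_rot': array([-2.22045499e+00, -2.22033939e+00,  1.81051012e-03]), 'contact_force': array([-1.08006789,  0.359569  , -0.24956292]), 'wrist_torque': array([ 0.02778866,  0.0492195 , -0.0239407 ]), 'grip_force': 0.0, 'opening': 0.08512871623085318}
```

View pics/scene0.png

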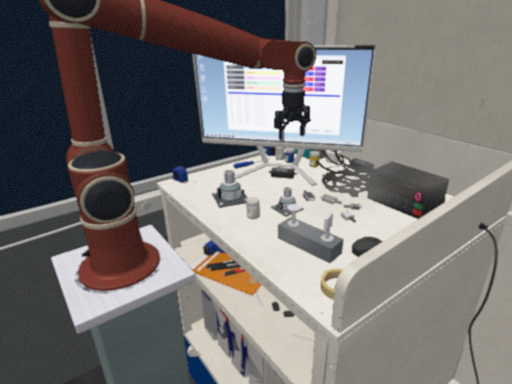

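View pics/side0.png

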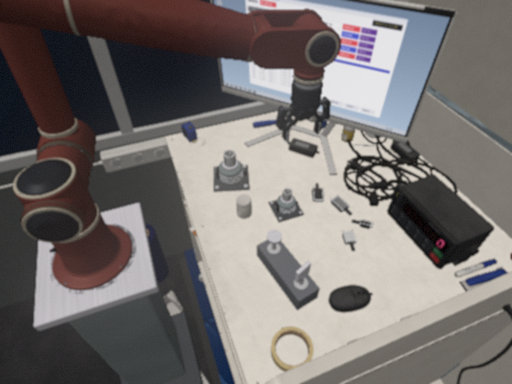

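Side view: the stand is at (287,272), with the round-disc stirrer at (273,240) and the flat blade at (302,275). The larger mixer is at (230,170) and the smaller look-alike at (286,203). The small things at (318,192), (341,204) and (349,238) are too small to be the paddle. I'll check the choice in one crop and measure.

```bash
python3 - <<'E'
from h import *
z=np.load('s0.npz')
b=z['b'];a=z['a']
A=cv2.resize(b[140:310,200:330],None,fx=3.4,fy=3.4,interpolation=cv2.INTER_CUBIC)
B=cv2.resize(a[165:265,205:350],(0,0),fx=2.4,fy=3.4,interpolation=cv2.INTER_CUBIC)
cv2.imwrite('pics/crop.png',np.hstack([A, cv2.copyMakeBorder(B,0,A.shape[0]-B.shape[0],0,0,0)]))
V=z['V'];W=z['W']
for nm,M in(('side',V),('scene',W)):
  ok=np.isfinite(M[...,2])
  x,y,h=M[...,0],M[...,1],M[...,2]
  tab=ok&(x>.3)&(x<1.1)&(y>-.5)&(y<.3)
  print(nm,'table z',np.median(h[tab&(abs(h)<.02)]))
  m=(tab&(h>.02)&(h<.2)).astype(np.uint8)
  n,l,s,c=cv2.connectedComponentsWithStats(m)
  for i in range(1,n):
    if s[i,4]>25:
      k=l==i;print(s[i],np.round([np.median(M[k],0),M[k].min(0),M[k].max(0)],3).tolist())
E
```

```text
side table z 0.0012197504008937265
[ 321   99  173  169 9092] [[0.908, -0.226, 0.121], [0.828, -0.404, 0.02], [1.1, 0.291, 0.2]]
[316 105   6  10  35] [[0.817, 0.224, 0.142], [0.81, 0.215, 0.128], [0.823, 0.234, 0.162]]
[289 138  28  16 262] [[0.748, 0.192, 0.031], [0.705, 0.146, 0.02], [0.794, 0.243, 0.036]]
[215 149  32  34 660] [[0.452, 0.136, 0.061], [0.408, 0.111, 0.02], [0.509, 0.183, 0.116]]
[275 188  22  25 359] [[0.568, -0.05, 0.045], [0.539, -0.068, 0.02], [0.612, -0.017, 0.084]]
[366 193  13  10  41] [[0.844, -0.11, 0.021], [0.829, -0.128, 0.02], [0.859, -0.093, 0.023]]
[236 194  15  21 282] [[0.444, -0.021, 0.063], [0.424, -0.033, 0.02], [0.47, 0.013, 0.071]]
[ 257  229   63   78 2162] [[0.472, -0.265, 0.051], [0.429, -0.352, 0.02], [0.528, -0.157, 0.131]]
[464 266  44  20 356] [[0.944, -0.457, 0.034], [0.891, -0.468, 0.022], [1.008, -0.442, 0.039]]
[329 285  40  25 780] [[0.589, -0.379, 0.032], [0.544, -0.406, 0.02], [0.646, -0.344, 0.041]]
[271 326  42  44 513] [[0.408, -0.43, 0.025], [0.363, -0.475, 0.02], [0.458, -0.385, 0.029]]
scene table z -0.0003155807129373578
[ 266  126  184   91 5886] [[0.886, -0.177, 0.112], [0.744, -0.406, 0.02], [1.1, 0.3, 0.2]]
[271 167  24   7 136] [[0.748, 0.189, 0.029], [0.707, 0.149, 0.02], [0.798, 0.239, 0.033]]
[217 169  28  30 493] [[0.448, 0.135, 0.057], [0.411, 0.11, 0.02], [0.513, 0.181, 0.113]]
[ 278  187   66   70 1809] [[0.472, -0.257, 0.049], [0.43, -0.354, 0.02], [0.612, -0.016, 0.129]]
[247 196  13  19 214] [[0.441, -0.023, 0.052], [0.426, -0.036, 0.02], [0.469, 0.009, 0.068]]
[352 236  31  16 324] [[0.578, -0.38, 0.031], [0.545, -0.401, 0.02], [0.642, -0.348, 0.038]]
[321 268  22  25 159] [[0.389, -0.406, 0.024], [0.363, -0.456, 0.02], [0.449, -0.388, 0.027]]
```

View pics/crop.png

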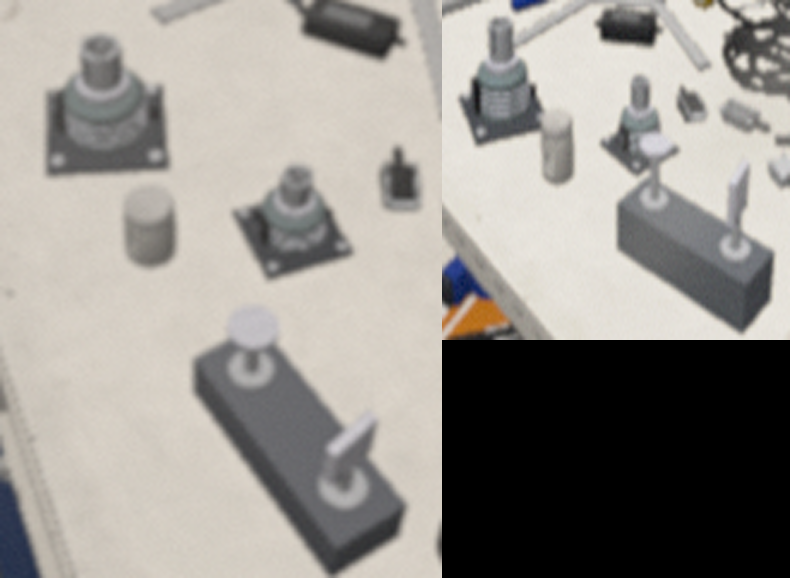

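The crop confirms the choices. The flat blade is at the right end of the stand (crop 352,440), and the larger mixer is at top left (100,100). Next I'll measure both.

```bash
python3 - <<'E'
from h import *
z=np.load('s0.npz')
for n in 'VW':
  M=z[n];x,y,h=M[...,0],M[...,1],M[...,2]
  r=(x>.40)&(x<.55)&(y>-.36)&(y<-.15)
  for nm,k in(('blade',r&(y<-.25)&(h>.085)),('disc',r&(y>-.25)&(h>.1)),('standtop',r&(abs(h-.05)<.004)),('sock',(x>.38)&(x<.53)&(y>.08)&(y<.2)&(h>.1))):
    p=M[k].astype(np.float32);c,e,al=cv2.minAreaRect(p[:,:2]) if len(p)>2 else (0,0,0)
    print(n,nm,len(p),np.round(p.mean(0),3),np.round(c,3),np.round(e,3),al,'ztop',np.percentile(p[:,2],95))
c=calibration('wrist');print(c['fx'],c['cx'],c['cy'],np.round(c['pose'],3))
im,_=get_image('wrist');cv2.imwrite('pics/w0.png',im)
E
```

```text
Traceback (most recent call last):
cv2.error: OpenCV(4.12.0) /io/opencv/modules/imgproc/src/convhull.cpp:143: error: (-215:Assertion failed) total >= 0 && (depth == CV_32F || depth == CV_32S) in function 'convexHull'
```

```bash
python3 - <<'E'
from h import *
z=np.load('s0.npz')
for n in 'VW':
  M=z[n];x,y,h=M[...,0],M[...,1],M[...,2]
  r=(x>.40)&(x<.55)&(y>-.36)&(y<-.15)
  for nm,k in(('blade',r&(y<-.25)&(h>.085)),('disc',r&(y>-.25)&(h>.1)),('standtop',r&(abs(h-.05)<.004)),('sock',(x>.38)&(x<.53)&(y>.08)&(y<.2)&(h>.1))):
    p=M[k].astype(np.float32);c,e,al=cv2.minAreaRect(np.ascontiguousarray(p[:,:2])) if len(p)>2 else (0,0,0)
    print(n,nm,len(p),np.round(p.mean(0),3),np.round(c,3),np.round(e,3),al,'ztop',np.percentile(p[:,2],95))
c=calibration('wrist');print(c['fx'],c['cx'],c['cy'],np.round(c['pose'],3))
im,_=get_image('wrist');cv2.imwrite('pics/w0.png',im)
E
```

```text
V blade 187 [ 0.487 -0.315  0.116] [ 0.489 -0.312] [0.045 0.011] 23.54261016845703 ztop 0.12998451
V disc 164 [ 0.466 -0.195  0.111] [ 0.467 -0.194] [0.038 0.038] 86.06246948242188 ztop 0.113206394
V standtop 1236 [ 0.476 -0.263  0.051] [ 0.478 -0.252] [0.066 0.191] 10.551724433898926 ztop 0.05313371
V sock 109 [0.457 0.151 0.109] [0.458 0.152] [0.039 0.039] 53.64482116699219 ztop 0.11499037
W blade 139 [ 0.485 -0.318  0.11 ] [ 0.491 -0.314] [0.046 0.011] 21.19907569885254 ztop 0.12797545
W disc 80 [ 0.466 -0.197  0.109] [ 0.468 -0.196] [0.038 0.036] 49.095924377441406 ztop 0.11070856
W standtop 716 [ 0.476 -0.262  0.05 ] [ 0.48  -0.254] [0.069 0.192] 10.828385353088379 ztop 0.05269091
W sock 67 [0.459 0.15  0.107] [0.459 0.149] [0.039 0.038] 13.257171630859375 ztop 0.11282077
268.84849740421515 255.0536137057663 191.70097223104295 [[ 1.    -0.002  0.002  0.625]
 [ 0.002  0.959  0.285  0.073]
 [-0.002 -0.285  0.959  0.373]
 [ 0.     0.     0.     1.   ]]
```

View pics/w0.png

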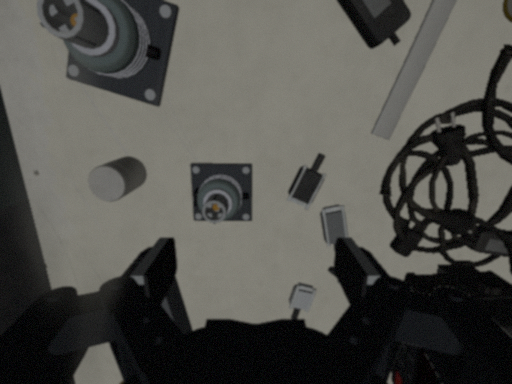

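Wrist view: the larger mixer is at (62,15) with a cross-shaped socket, and the small one is at (214,207). The measurements fit the given sizes: blade 45x11 mm, top at 0.128 m, long axis about 22°, centre about (0.490, -0.313). The socket centre is about (0.458, 0.150). Moving above the blade.

Request:
{"fn": "arm_command", "kwargs": {
  "plan": [
    [[-31.3,-13.5,0,0,0,1.178],[-31.3,-13.5,0,0,0,1.178],[-31.3,-13.5,0,0,0,1.178],[-31.3,-13.5,0,0,0,1.178],[-31.3,-13.5,0,0,0,1.178],[-31.3,-13.5,0,0,0,1.178],[-31.3,-13.5,0,0,0,1.178],[-31.3,-13.5,0,0,0,1.178],[-31.3,-13.5,0,0,0,1.178],[-31.3,-13.5,0,0,0,1.178],[-31.3,-13.5,0,0,0,1.178],[-31.3,-13.5,0,0,0,1.178]]
  ],
  "gripper": -1,
  "force": 80
}}

```text
t: 1.15
tool_pos: [0.4898, -0.3131, 0.4043]
tool_rot: [-3.08, -0.615, 0.001]
contact_force: [-0.3, -0.5, 0.7]
opening: 0.0854
grip_force: 0.0
```

```bash
cat >> h.py <<'E'
from scipy.spatial.transform import Rotation as R
def tool():
    o=get_obs(); r=R.from_rotvec(o['tool_rot']).as_matrix()
    print('t',round(o['t'],2),'tcp',np.round(o['tool_pos'],4),'ydir deg',np.round(np.degrees(np.arctan2(r[1,1],r[0,1])),2),'z',np.round(r[:,2],3),'F',np.round(o['contact_force'],1),'M',np.round(o['wrist_torque'],2),'open',round(o['opening'],4),'grip',round(o['grip_force'],1))
    return o['tool_pos'],r
E
python3 - <<'E'
from h import *
p,r=tool()
im,d,M,c=cloud('wrist');x,y,h=M[...,0],M[...,1],M[...,2]
cv2.imwrite('pics/w1.png',im)
k=(np.hypot(x-.49,y+.313)<.04)
for lo,hi in((.085,.14),(.12,.14),(.05,.06)):
  q=np.ascontiguousarray(M[k&(h>lo)&(h<hi)].astype(np.float32)[:,:2]);print(len(q),cv2.minAreaRect(q) if len(q) else 0)
E
```

```text
t 1.15 tcp [ 0.4898 -0.3131  0.4043] ydir deg -67.42 z [-0.  0. -1.] F [-0.3 -0.5  0.7] M [ 0.03 -0.06 -0.01] open 0.0854 grip 0.0
534 ((0.4899219572544098, -0.3107061982154846), (0.04330171272158623, 0.010699136182665825), 22.257556915283203)
474 ((0.4899354875087738, -0.31093111634254456), (0.043137069791555405, 0.009804822504520416), 22.89881134033203)
1905 ((0.48960164189338684, -0.30988138914108276), (0.0640004426240921, 0.07301878929138184), 10.868221282958984)
```

View pics/w1.png

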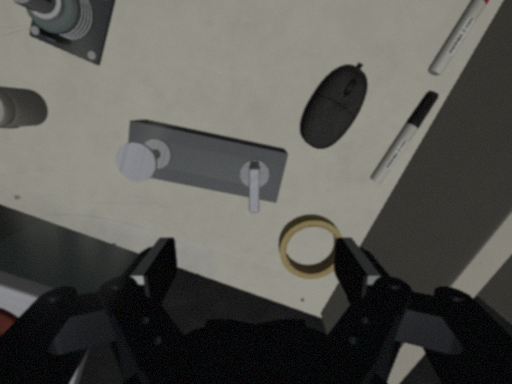

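The blade is at (254,185) under the gripper and its angle agrees. A 2 mm correction is needed before descending and closing.

Request:
{"fn": "arm_command", "kwargs": {
  "plan": [
    [[0.1,-0.2,4,0,0,0],[0.1,-0.2,8,0,0,0],[0.1,-0.2,11,0,0,0],[0.1,-0.2,13,0,0,0],[0.1,-0.2,14.3,0,0,0],[0.1,-0.2,14.3,0,0,0],[0.1,-0.2,14.3,0,0,0]]
  ]
}}

```text
t: 1.78
tool_pos: [0.4905, -0.3104, 0.2618]
tool_rot: [-3.081, -0.615, 0.0]
contact_force: [0.3, -0.6, 0.2]
opening: 0.0855
grip_force: 0.0
```

Request:
{"fn": "arm_command", "kwargs": {
  "plan": [
    [[0,0,0,0,0,0],[0,0,0,0,0,0],[0,0,0,0,0,0],[0,0,0,0,0,0],[0,0,0,0,0,0],[0,0,0,0,0,0],[0,0,0,0,0,0],[0,0,0,0,0,0],[0,0,0,0,0,0],[0,0,0,0,0,0]]
  ],
  "gripper": 1,
  "force": 80
}}

```text
t: 2.62
tool_pos: [0.4903, -0.3109, 0.2622]
tool_rot: [3.081, 0.613, 0.001]
contact_force: [0.2, 0.3, 3.5]
opening: 0.009
grip_force: 78.2
```

Gripped, with 9 mm opening at 78 N. Lifting straight up, then going to a spot beside the mixer where the wrist camera looks onto the socket.

Request:
{"fn": "arm_command", "kwargs": {
  "plan": [
    [[0,0,-2,0,0,0],[0,0,-5,0,0,0],[0,0,-9,0,0,0],[0,0,-13,0,0,0],[0,0,-15,0,0,0],[0,0,-15,0,0,0]]
  ]
}}

```text
t: 3.12
tool_pos: [0.4909, -0.3114, 0.4186]
tool_rot: [3.073, 0.612, 0.011]
contact_force: [0.4, 0.0, -0.2]
opening: 0.0087
grip_force: 79.0
```

Request:
{"fn": "arm_command", "kwargs": {
  "plan": [
    [[6.9,-42.7,0,0,0,0],[6.9,-42.7,0,0,0,0],[6.9,-42.7,0,0,0,0],[6.9,-42.7,0,0,0,0],[6.9,-42.7,0,0,0,0],[6.9,-42.7,0,0,0,0],[6.9,-42.7,0,0,0,0],[6.9,-42.7,0,0,0,0],[6.9,-42.7,0,0,0,0],[6.9,-42.7,0,0,0,0],[6.9,-42.7,0,0,0,0],[6.9,-42.7,0,0,0,0]]
  ]
}}

```text
t: 4.12
tool_pos: [0.3891, 0.1128, 0.4096]
tool_rot: [-3.078, -0.622, 0.004]
contact_force: [0.1, -0.5, -0.9]
opening: 0.0093
grip_force: 79.1
```

```bash
python3 - <<'E'
from h import *
p,r=tool()
im,d,M,c=cloud('wrist');x,y,h=M[...,0],M[...,1],M[...,2]
np.savez('w2.npz',im=im,M=M,d=d)
k=(np.hypot(x-.458,y-.15)<.035)&(abs(h-.112)<.006)
q=np.ascontiguousarray(M[k].astype(np.float32));e=cv2.minEnclosingCircle(q[:,:2]);print(len(q),q.mean(0),e)
v,u=np.nonzero(k);print(u.min(),u.max(),v.min(),v.max())
uc,vc=int((u.min()+u.max())/2),int((v.min()+v.max())/2)
crop=cv2.resize(im[max(0,vc-40):vc+40,max(0,uc-40):uc+40],None,fx=5,fy=5,interpolation=cv2.INTER_CUBIC)
F=cv2.resize(im,(512,384));o=np.zeros((400,800,3),np.uint8);o[:crop.shape[0],:crop.shape[1]]=crop[:400,:400];o[:300,400:]=cv2.resize(im,(400,300))
cv2.imwrite('pics/w2.png',o)
# held tool: points near tool axis
P=(M-p)@r
for a,b in((.15,.205),(.207,.213),(.212,.245)):
  k=(abs(P[...,0])<.03)&(abs(P[...,1])<.03)&(P[...,2]>a)&(P[...,2]<b)
  if k.sum()>3:print(a,k.sum(),np.round(P[k].min(0),4),np.round(P[k].max(0),4),np.round(P[k].mean(0),4))
E
```

```text
t 4.12 tcp [0.3891 0.1128 0.4096] ydir deg -67.16 z [-0.003  0.001 -1.   ] F [ 0.1 -0.5 -0.9] M [-0.06 -0.02  0.06] open 0.0093 grip 79.1Traceback (most recent call last):
  File "<stdin>", line 6, in <module>
cv2.error: OpenCV(4.12.0) /io/opencv/modules/imgproc/src/shapedescr.cpp:201: error: (-215:Assertion failed) count >= 0 && (depth == CV_32F || depth == CV_32S) in function 'minEnclosingCircle'
```

```bash
cat > l.py <<'E'
from h import *
def look(name):
  p,r=tool()
  im,d,M,c=cloud('wrist');x,y,h=M[...,0],M[...,1],M[...,2]
  np.savez(name+'.npz',im=im,M=M,d=d,K=[c['fx'],c['fy'],c['cx'],c['cy']],T=c['pose'])
  k=(np.hypot(x-.458,y-.15)<.035)&(abs(h-.112)<.006)
  q=np.ascontiguousarray(M[k].astype(np.float32)[:,:2]);e=cv2.minEnclosingCircle(q);print(len(q),M[k].mean(0),e)
  v,u=np.nonzero(k);print(u.min(),u.max(),v.min(),v.max())
  uc,vc=int((u.min()+u.max())/2),int((v.min()+v.max())/2)
  crop=cv2.resize(im[max(0,vc-40):vc+40,max(0,uc-40):uc+40],None,fx=5,fy=5,interpolation=cv2.INTER_CUBIC)
  o=np.zeros((400,800,3),np.uint8);o[:crop.shape[0],:crop.shape[1]]=crop[:400,:400];o[:300,400:]=cv2.resize(im,(400,300))
  cv2.imwrite('pics/'+name+'.png',o)
  P=(M-p)@r
  for a,b in((.15,.205),(.207,.213),(.212,.245)):
    k=(abs(P[...,0])<.03)&(abs(P[...,1])<.03)&(P[...,2]>a)&(P[...,2]<b)
    if k.sum()>3:print(a,k.sum(),np.round(P[k].min(0),4),np.round(P[k].max(0),4),np.round(P[k].mean(0),4))
E
python3 -c "
from l import *
look('w2')"
```

```text
t 4.17 tcp [0.3897 0.1113 0.4098] ydir deg -67.27 z [-0.003 -0.001 -1.   ] F [-0.5 -0.5 -1.8] M [ 0.04 -0.03  0.03] open 0.0092 grip 79.1
719 [0.45927036 0.15452027 0.11206815] ((0.45878273248672485, 0.15424905717372894), 0.020621977746486664)
221 264 79 124
0.15 1000 [-0.0008 -0.0185  0.15  ] [0.0217 0.0179 0.2049] [ 0.013  -0.0004  0.1595]
0.207 318 [-0.0095 -0.0178  0.207 ] [0.0171 0.0172 0.211 ] [6.800e-03 2.000e-04 2.077e-01]
```

View pics/w2.png

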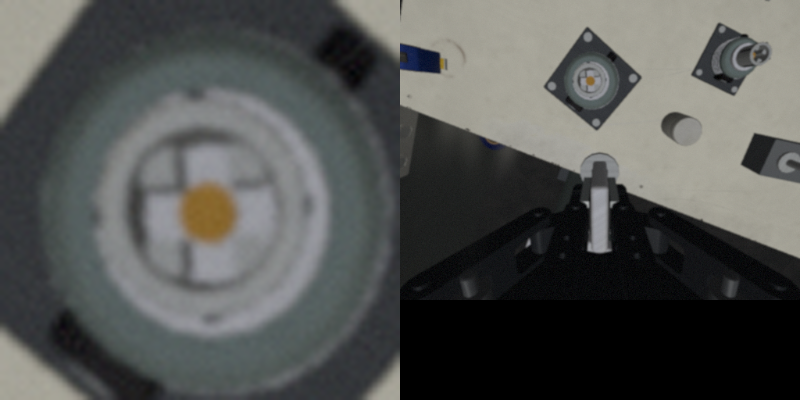

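Left crop: the four index marks are at about (193,93), (308,205), (210,318) and (98,213), so the slots are nearly aligned with the image. The arm was still settling in that picture, so I'll take another and project it.

Request:
{"fn": "arm_command", "kwargs": {
  "plan": [
    [[0,0,0,0,0,0],[0,0,0,0,0,0],[0,0,0,0,0,0],[0,0,0,0,0,0]]
  ]
}}

```text
t: 4.55
tool_pos: [0.3908, 0.1093, 0.4116]
tool_rot: [3.082, 0.61, -0.0]
contact_force: [0.3, -0.6, -1.0]
opening: 0.009
grip_force: 79.1
```

```bash
python3 - <<'E'
from l import *
look('w3')
def proj(n,px,z):
  a=np.load(n+'.npz');fx,fy,cx,cy=a['K'];T=a['T'];px=np.array(px,float)
  d=np.c_[(px[:,0]-cx)/fx,-(px[:,1]-cy)/fy,-np.ones(len(px))]@T[:3,:3].T
  return T[:3,3]+d*((z-T[2,3])/d[:,2])[:,None]
m=np.array([(193,93),(308,205),(210,318),(98,213)])/5+[202,61]-.4
w=proj('w2',m,.110)
print(np.round(w,4),w.mean(0));
for i in(0,1): v=w[i+2]-w[i];print('slot dir',np.degrees(np.arctan2(v[1],v[0]))%90)
# ejector colour
for n in('w2','w3'):
  a=np.load(n+'.npz');im=a['im'];hsv=cv2.cvtColor(im,cv2.COLOR_BGR2HSV)
  v,u=np.mgrid[0:384,0:512]
  k=(hsv[...,1]>110)&(abs(hsv[...,0].astype(int)-20)<10)&(abs(u-242)<15)&(abs(v-101)<15)
  print(n,k.sum(),u[k].mean(),v[k].mean(),proj(n,[(u[k].mean(),v[k].mean())],.089))
E
```

```text
t 4.55 tcp [0.3908 0.1093 0.4116] ydir deg -67.61 z [-0. -0. -1.] F [ 0.3 -0.6 -1. ] M [ 0.01  0.02 -0.01] open 0.009 grip 79.1
707 [0.45928549 0.15455493 0.11208894] ((0.4587664008140564, 0.15421313047409058), 0.02079799771308899)
218 261 80 125
0.15 998 [-0.0038 -0.0185  0.15  ] [0.0216 0.0179 0.2048] [ 0.013  -0.0004  0.1596]
0.207 327 [-0.0095 -0.0177  0.207 ] [0.0172 0.0172 0.2108] [ 0.007  -0.0005  0.2077]
[[0.4769 0.1639 0.11  ]
 [0.4671 0.1363 0.11  ]
 [0.4405 0.1457 0.11  ]
 [0.4502 0.1726 0.11  ]] [0.4586823  0.15463432 0.11      ]
slot dir 26.57319739497447
slot dir 24.891865855039143
w2 83 243.15662650602408 103.13253012048193 [[0.45854214 0.15443935 0.089     ]]
w3 83 240.44578313253012 104.26506024096386 [[0.4585312  0.15436553 0.089     ]]
```

View pics/w3.png

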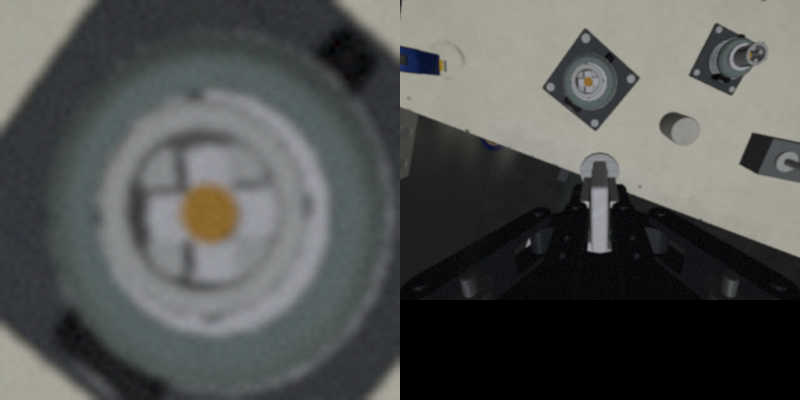

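Settled. The socket axis is at (0.4586, 0.1545), with the rim mark mean and the ejector colour agreeing. The rim height of 0.112 fits. Slots are at 25.7° and the paddle is at 22.4°, so it needs +3.3°. Moving over the socket.

Request:
{"fn": "arm_command", "kwargs": {
  "plan": [
    [[4,-0.8,0,0,0,-0.03],[7,-1.4,0,0,0,-0.058],[8,-1.6,0,0,0,-0.058],[8,-1.6,2,0,0,-0.058],[8,-1.6,4,0,0,-0.058],[8,-1.6,4.5,0,0,-0.058],[8,-1.6,4.5,0,0,-0.058],[8,-1.6,4.5,0,0,-0.058],[8,-1.6,4.5,0,0,-0.058]]
  ]
}}

```text
t: 5.35
tool_pos: [0.4586, 0.1554, 0.3682]
tool_rot: [3.062, 0.701, 0.004]
contact_force: [1.0, -0.4, -1.0]
opening: 0.0089
grip_force: 79.1
```

```bash
python3 - <<'E'
from h import *
p,r=tool()
t=np.array([.4586,.1545])-p[:2]-r[:2,0]*-.0005
print('tool-frame err cm',100*np.array([t@r[:2,0],t@r[:2,1]]))
A,B=[get_image(n)[0] for n in('scene','side')]
P=np.array([p[0],p[1],.15])
o=[]
for n,im in(('scene',A),('side',B)):
  c=calibration(n);q=np.linalg.inv(c['pose'])@np.r_[P,1];u=int(c['cx']+c['fx']*q[0]/-q[2]);v=int(c['cy']-c['fy']*q[1]/-q[2])
  o.append(cv2.resize(im[v-40:v+40,u-40:u+40],(400,400),interpolation=cv2.INTER_CUBIC))
cv2.imwrite('pics/above.png',np.hstack(o))
E
```

```text
t 5.35 tcp [0.4586 0.1554 0.3682] ydir deg -64.2 z [ 0.002  0.    -1.   ] F [ 1.  -0.4 -1. ] M [-0.01  0.03 -0.03] open 0.0089 grip 79.1
tool-frame err cm [0.01458011 0.07978529]
```

View pics/above.png

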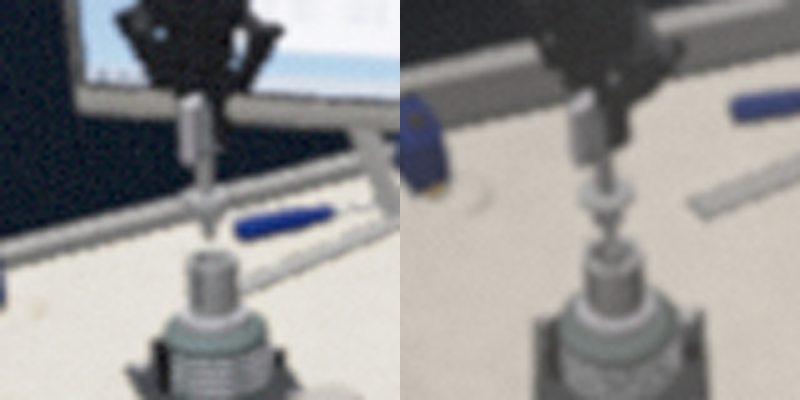

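The paddle is in the grip above the socket, with the pilot tip (209,232) over the mouth (213,262) to within a millimetre. Descending with watch on the force.

Request:
{"fn": "arm_command", "kwargs": {
  "plan": [
    [[0,0,0.5,0,0,0],[0,0,1,0,0,0],[0,0,1.5,0,0,0],[0,0,1.7,0,0,0],[0,0,1.7,0,0,0],[0,0,1.7,0,0,0]]
  ]
}}

```text
t: 5.95
tool_pos: [0.4581, 0.1555, 0.3493]
tool_rot: [-3.062, -0.702, 0.001]
contact_force: [-0.6, 0.5, -0.9]
opening: 0.0088
grip_force: 79.1
```

```bash
cat > e.py <<'E'
from h import *
p,r=tool()
t=np.array([.4586,.1545])-p[:2]-r[:2,0]*-.0005
print('tool-frame err cm',np.round(100*np.array([t@r[:2,0],t@r[:2,1]]),3),'collar above rim mm',(p[2]-.2122-.112)*1000)
E
python3 e.py
```

```text
t 5.95 tcp [0.4581 0.1555 0.3493] ydir deg -64.17 z [-0.001 -0.    -1.   ] F [-0.6  0.5 -0.9] M [-0.01 -0.01  0.05] open 0.0088 grip 79.1
tool-frame err cm [0.049 0.113] collar above rim mm 25.06049234830547
```

Request:
{"fn": "arm_command", "kwargs": {
  "plan": [
    [[0.05,0.1,0,0,0,0],[0.05,0.1,0.4,0,0,0],[0.05,0.1,0.8,0,0,0],[0.05,0.1,1.2,0,0,0],[0.05,0.1,1.2,0,0,0],[0.05,0.1,1.2,0,0,0]]
  ]
}}

```text
t: 6.45
tool_pos: [0.4589, 0.1548, 0.3371]
tool_rot: [-3.062, -0.702, 0.002]
contact_force: [-0.1, 0.1, -0.8]
opening: 0.0093
grip_force: 79.1
```

```bash
python3 e.py
```

```text
t 6.45 tcp [0.4589 0.1548 0.3371] ydir deg -64.17 z [-0.001 -0.    -1.   ] F [-0.1  0.1 -0.8] M [-0.01 -0.06  0.03] open 0.0093 grip 79.1
tool-frame err cm [0.006 0.014] collar above rim mm 12.870085167922692
```

The pin is in without contact. Next is the lugs through the ledge.

Request:
{"fn": "arm_command", "kwargs": {
  "plan": [
    [[0,0,0.3,0,0,0],[0,0,0.6,0,0,0],[0,0,0.9,0,0,0],[0,0,0.9,0,0,0],[0,0,0.9,0,0,0]]
  ]
}}

```text
t: 6.87
tool_pos: [0.4594, 0.1549, 0.3295]
tool_rot: [3.062, 0.702, 0.002]
contact_force: [-0.7, -0.3, 4.1]
opening: 0.0094
grip_force: 79.8
```

```bash
python3 e.py
```

```text
t 6.87 tcp [0.4594 0.1549 0.3295] ydir deg -64.17 z [ 0.001  0.    -1.   ] F [-0.7 -0.3  4.1] M [-0.04  0.2   0.03] open 0.0094 grip 79.8
tool-frame err cm [-0.039  0.003] collar above rim mm 5.34144012339903
```

The collar is below 8 mm and carrying only the spring force, so the lugs have meshed. Pressing home.

Request:
{"fn": "arm_command", "kwargs": {
  "plan": [
    [[0,0,0.2,0,0,0],[0,0,0.4,0,0,0],[0,0,0.6,0,0,0],[0,0,0.8,0,0,0],[0,0,0.8,0,0,0],[0,0,0.8,0,0,0],[0,0,0.8,0,0,0],[0,0,0.8,0,0,0]]
  ]
}}

```text
t: 7.53
tool_pos: [0.4596, 0.155, 0.3241]
tool_rot: [3.062, 0.702, 0.002]
contact_force: [-6.6, -1.0, 17.7]
opening: 0.0087
grip_force: 82.1
```

```bash
python3 e.py
```

```text
t 7.53 tcp [0.4596 0.155  0.3241] ydir deg -64.16 z [ 0.001  0.    -1.   ] F [-6.6 -1.  17.7] M [-0.31  1.45 -0.02] open 0.0087 grip 82.1
tool-frame err cm [-0.063 -0.003] collar above rim mm -0.14572458329627225
```

At nominal home height, 17.7 N up against a 7.5 N spring, so the collar is bearing on the rim. I'll ease the side load, press a little more, and check by eye.

Request:
{"fn": "arm_command", "kwargs": {
  "plan": [
    [[-0.1,0,0.1,0,0,0],[-0.1,0,0.2,0,0,0],[-0.1,0,0.2,0,0,0],[-0.1,0,0.2,0,0,0],[-0.1,0,0.2,0,0,0],[-0.1,0,0.2,0,0,0]]
  ]
}}

```text
t: 8.03
tool_pos: [0.4593, 0.1548, 0.324]
tool_rot: [-3.062, -0.703, -0.006]
contact_force: [-7.9, -0.2, 24.3]
opening: 0.0089
grip_force: 83.1
```

```bash
python3 e.py; python3 - <<'E'
from h import *
o=[]
for n in('scene','side'):
  im,_=get_image(n);c=calibration(n);q=np.linalg.inv(c['pose'])@np.array([.4586,.1545,.125,1]);u=int(c['cx']+c['fx']*q[0]/-q[2]);v=int(c['cy']-c['fy']*q[1]/-q[2])
  o.append(cv2.resize(im[v-32:v+32,u-32:u+32],(400,400),interpolation=cv2.INTER_CUBIC))
cv2.imwrite('pics/home.png',np.hstack(o))
E
```

```text
t 8.03 tcp [0.4593 0.1548 0.324 ] ydir deg -64.16 z [ 0.004  0.001 -1.   ] F [-7.9 -0.2 24.3] M [-0.24  1.73  0.  ] open 0.0089 grip 83.1
tool-frame err cm [-0.022 -0.003] collar above rim mm -0.18840547798888718
```

View pics/home.png

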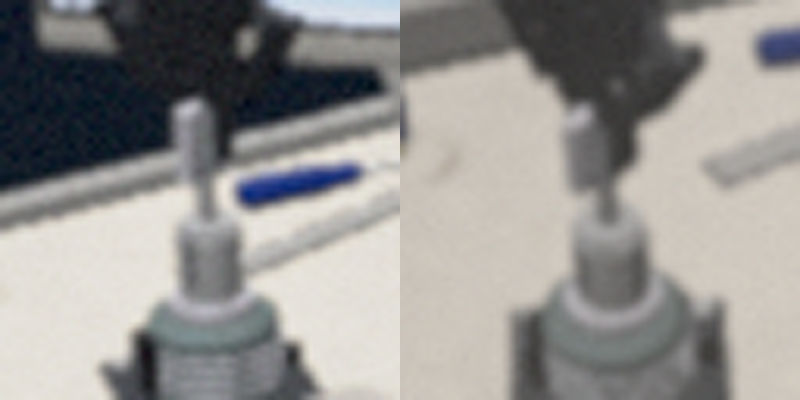

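Both views show the collar flush on the socket rim, at (210,215) and (610,220). The extra push gave no further travel. Handing in.

```bash
python3 -c "
from station import *
print(finish_job())"
```

```text
the job is handed in; nothing more can be done
None
```

The paddle is meshed in the larger mixer's socket with its collar flush on the rim, and I handed the job in at about 8 s, still gripping it and pressing it home with about 24 N.

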